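# Short spin in the bench centrifuge

### The job

The tubes are already in the centrifuge: push its lid fully shut, then switch the machine on by pressing the marked end of the red rocker, then press the blue short-spin key fully down and keep it down, so that the program finishes while the finger is still holding the key. Do not press the green or the grey key, and leave everything else on the table standing where it is; nothing is to be picked up.

Things in the scene. Friction and masses are not known exactly. Their poses are not given: they have to be found in the camera images.
- centrifuge: bench microcentrifuge, off-white with a teal band, fixed; 280 mm deep (x), 230 wide (y), 128 high when shut. Origin on the table under it; x points from its sloping control deck (robot's side) back to the hinge, y left as the robot sees it, z up. Turned up to 0.3 rad either way. On the deck from left to right, 52 to 56 mm apart: red power rocker, grey key, green key, blue key
- lid_hinge (a point): middle of the lid's hinge axis, at (115, 0, 110) mm in the centrifuge's frame; the axis runs along the centrifuge's y. The control deck in front of the lid spans x = -156 to -64 mm, its surface 73 mm high at the front rising to 93 mm at the lid, a slope of 0.21 rad
- lid_press (a point): point on the lid's upper face, middle of its front rim, 160 mm from the hinge axis along the lid, 18 mm above the underside (level with the axis); moves with the lid. The lid is a flat off-white plate 180 mm long, 218 wide, 18 thick, with a round tinted window and a teal lip at its front that projects 12 mm more. Shut, its top is 128 mm above the table
- lid (a joint): angle of the lid: 0 = fully shut, positive = front edge raised. Starts ajar at 0.35 to 0.75 rad. The hinge is stiff, so the lid stays where it is left; it takes about 4 to 6 N downwards at its front rim to close it, and it stops hard at 0
- power_on_end (a point): middle of the far (lid-side) half of the red rocker's face, 14 mm from the pivot; it bears a white bar mark and stands raised while off; moves down about 5 mm as the switch goes over. The rocker is 40 mm long (along the centrifuge's x), 24 mm wide, and pivots about its middle on an axis along y, 6 mm above the deck
- power (a joint): angle of the red power rocker: 0 = off (far half raised), 0.4 rad = on (far half pressed down level with the deck's slope, near half raised). Needs about 4 N at the middle of the half, and stays where it is put
- blue_key: cap of the blue short-spin key, the rightmost key; origin at the middle of its top, its z square to the deck; 20 mm (x) by 26 mm (y), its top 8 mm above the deck, tilted with the deck by 0.21 rad. The next key is 52 mm away: press with the fingers closed
- spin_key (a joint): travel of the blue short-spin key, pressed square to the deck: 0 = up, 0.004 m = fully down. Sprung: about 2 N to start it, 5 N fully down; comes back up when let go. The machine spins only as long as this key is held
- green_key: cap of the green start key, of the same size, height and origin as the blue one; not to be pressed
- start_key (a joint): travel of the green start key: 0 = up, 0.004 m = fully down; sprung like the blue one
- grey_key: cap of the grey lid-release key, of the same size, height and origin as the blue one; not to be pressed
- release_key (a joint): travel of the grey lid-release key: 0 = up, 0.004 m = fully down; sprung like the blue one
- jar_teal: closed specimen jar, clear with a paper label and a teal cap, 72 mm across the cap, 78 mm high; loose, origin at the centre of its underside; to be left alone
- jar_white: closed specimen jar, clear with a paper label and a white cap, 72 mm across the cap, 78 mm high; loose, origin at the centre of its underside; to be left alone
- swab_box: flat pale blue carton of swabs with a dark blue band, 45 x 130 x 32 mm; loose, origin at the centre of its underside; to be left alone
- tube_rack: teal rack of capped sample tubes, 62 x 200 mm, 98 mm high; loose, origin at the centre of its underside; to be left alone
- bottle: clear pump bottle with a red collar, 72 mm wide, 192 mm high; loose, origin at the centre of its underside; to be left alone
- dish: open steel instrument dish, 110 x 200 x 32 mm; loose, origin at the centre of its underside; to be left alone

How it is judged:
By the outcome, as a careful person would: the job done as asked, in the order asked, and still so for the second after the job is handed in, while the arm keeps its last pose, push and grip.
It also fails if it takes over 42 s, if anything falls off the work surface, if the arm or the gripper's body presses on something with over 40 N, if the wrist force passes 120 N, or if a joint passes its speed limit or range.

### The arm

A 6-joint arm with a two-finger parallel gripper is mounted at the origin on the work surface. World frame = base frame: x ahead of the robot, y to its left, z up, the work surface at z = 0. Lengths are in m, angles in rad, forces in N, time in s.
With the tool pointing down it reaches from about 0.35 to 0.775 m from the base axis. Payload 7.3 kg.
Tool frame: the origin (TCP) lies between the finger pads; the fingertips stand 25 mm ahead of it and the grasp point (between the pads) lies 6 mm ahead of it; y points along the fingers, z is the direction in which the jaws open and shut, and the axes are right-handed (so a half turn about y gives the same grasp; the last joint's range is limited). The gripper opens to 92 mm and grips with 3 to 60 N. Pads are 19 mm wide; open, the fingers measure 130 mm over their backs; the gripper's body (75 mm by 190 mm) begins 47 mm behind the grasp point.
Start: joints at [0.97, 0.342, 1.524, -0, 1.275, -0.146], TCP at [0.231, 0.472, 0.252] pointing down, gripper open.
Joint ranges: [-2.53, 2.53], [-0.77, 2.02], [0.04, 2.7], [-1, 4.14], [0.28, 2.66], [-3.11, 3.11]. Speed limits (rad/s): [2.57, 2.57, 3.14, 3.14, 3.14, 3.14].

### API

Orientations are given as [roll, pitch, yaw] about the fixed x, y, z axes, in that order (R = Rz(yaw) Ry(pitch) Rx(roll)).
In Python, from cell import sensors, read_camera, hand_in gives the robot as it stands. The module is installed in compiled form; this text tells all that it offers.
- The arm moves only by the tool send_rows, never from a script. Its argument "motion" is a list that holds one entry, the list of rows, each a list of 4 numbers: the shift along the tool's x, y, z in m, then the turn about the tool's y in degrees. In form: [[[tx, ty, tz, twist], ...]]. A call has 1 to 8 rows; each row is the pose to reach, as a shift and turn from the pose measured when the call began, along the tool's axes at that moment; what a row does not reach only later rows make up. A row lasts 1/10 s, in which the tool goes at most 50 mm and 8.59 degrees, less where a joint would pass 70% of its speed; a pose out of reach is approached as far as the arm can. A call with a gripper value outside its range is refused whole. "gripper" is the opening, from 0 (shut) to 1 (fully open), set as the call begins (left out, the last holds). The fingers move at their own pace and stop on an object; "grip_force" is the grip in N (left out, the last holds). Time passes only in rows, so rows that repeat a pose let the fingers close. It gives the time, the measured TCP pose, the force and the opening at its end, in the units of the state.
- sensors.observe(): the state, without advancing time (a new reading comes with each control period).
- read_camera(name): name is "side" or "top"; returns a dict with "frame" (384x512x3 uint8, red, green, blue), "fx", "fy", "cx", "cy" (pixels), "extrinsics" (4x4, takes a point from world to camera coordinates). Camera axes: x right, y up, looking along -z (the intrinsics and any distortion apply to the point x, -y, -z); pixel columns grow to the right and rows downward; lengths in m; the calibration is good to about 2 mm. A picture is of the moment at which its call begins. There is no depth.
- hand_in(): hands the job in, once; it reports no verdict.
The state is a dict: "time": time; "qpos": joint angles; "qvel": joint speeds; "joint_efforts": joint torques, N m; "tool_pos": TCP position; "tool_rot": TCP orientation; "contact_force": force on the tool from outside, world axes, zero at the start; "torque": the same for the moment, N m; "opening": finger opening in m.
Only numpy, scipy, OpenCV 4.12 (cv2) and the standard library are available. Lean on these libraries where they do the work, as an engineer would, in place of code of your own. Each camera call takes 0.05 s, during which the arm holds its last target.

## Working session

There is one attempt and no reset: what is moved stays moved. The work goes in short steps, Python scripts to look and compute and a tool call to move; the robot and the scene stay as the last step left them, time stands still between calls to the robot, and variables do not carry over. Pictures are saved under pics/ and viewed, and the job is handed in when it is done.

Besides the shell and the picture viewer there is one more tool, called by a JSON object that holds its "api" and its "payload", one argument or row to a line. send_rows: Moves the arm, as the interface text tells. Its arguments: {"type":"object","properties":{"motion":{"type":"array"},"gripper":{"type":"number"},"grip_force":{"type":"number"}},"required":["motion"]}

```bash
mkdir -p pics
cat > h.py <<'E'
import numpy as np,cv2
from cell import sensors,read_camera
def shot(n,f):
    c=read_camera(n); cv2.imwrite(f,cv2.cvtColor(c['frame'],cv2.COLOR_RGB2BGR)); return c
def ray(c,u,v):
    E=np.array(c['extrinsics']);R=E[:3,:3];t=E[:3,3]
    d=np.array([(u-c['cx'])/c['fx'],-(v-c['cy'])/c['fy'],-1.]);return -R.T@t,R.T@d
def onz(c,u,v,z):
    o,d=ray(c,u,v);return o+d*(z-o[2])/d[2]
def proj(c,p):
    E=np.array(c['extrinsics']);q=E[:3,:3]@np.array(p)+E[:3,3]
    return c['cx']+c['fx']*q[0]/-q[2], c['cy']+c['fy']*(-q[1])/-q[2]
E
python3 - <<'E'
from h import *
for n in('top','side'):
    c=shot(n,f'pics/{n}0.png');print(n,{k:c[k] for k in c if k not in('frame',)})
print(sensors.observe())
E
```

```text
top {'fx': 388.7143707501827, 'fy': 388.7143707501827, 'cx': 256.4562098296459, 'cy': 186.56486025072394, 'extrinsics': array([[-2.52569862e-05, -9.99890515e-01, -1.47972311e-02,
        -2.61598542e-02],
       [ 9.81423110e-01, -2.86372084e-03,  1.91834505e-01,
        -5.17830536e-01],
       [-1.91855877e-01, -1.45174994e-02,  9.81315731e-01,
        -1.16560678e+00],
       [ 0.00000000e+00,  0.00000000e+00,  0.00000000e+00,
         1.00000000e+00]])}
side {'fx': 492.2813464862025, 'fy': 492.2813464862025, 'cx': 255.0491180022138, 'cy': 180.44123932309998, 'extrinsics': array([[-0.99235536, -0.12171851,  0.02038247,  0.50121232],
       [ 0.09543662, -0.6521452 ,  0.75206282, -0.12237548],
       [-0.07824764,  0.7482588 ,  0.65877619, -1.81718541],
       [ 0.        ,  0.        ,  0.        ,  1.        ]])}
{'time': 0.1, 'qpos': array([ 9.70013506e-01,  3.42654897e-01,  1.52494111e+00, -1.85505490e-05,
        1.27540632e+00, -1.46000655e-01]), 'qvel': array([ 0.00041105, -0.00209688, -0.00114944, -0.0016805 ,  0.00101256,
        0.00010158]), 'joint_efforts': array([ 2.19120891e-03, -4.32001984e+01, -2.44693941e+01,  7.20994477e-02,
        5.25442546e-02, -4.35633115e-05]), 'tool_pos': array([0.23040546, 0.47136069, 0.25110663]), 'tool_rot': array([-1.57219358e+00,  1.87532015e-04, -4.54776885e-01]), 'contact_force': array([ 0.7046123 ,  0.16619855, -0.02386125]), 'torque': array([0.00733841, 0.01688471, 0.04744169]), 'opening': 0.09173481682907268}
```

View pics/top0.png

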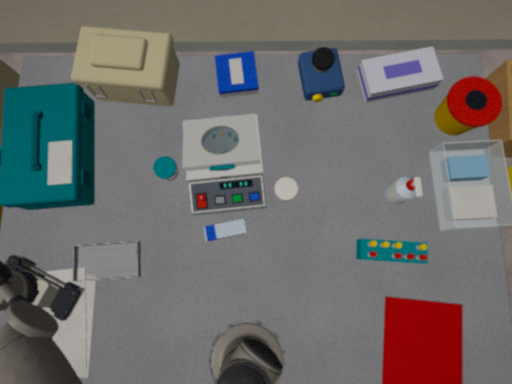

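View pics/side0.png

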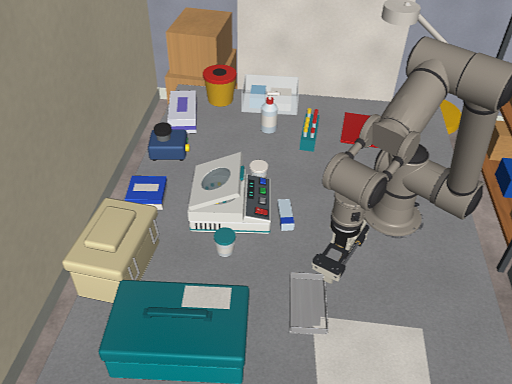

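The top view shows the centrifuge with its rocker at about (202,201), grey key at (220,200), green at (237,198), blue at (254,197), and the lid raised behind them. The swab box lies in front, with a jar on each side. Next I'll measure these.

```bash
cat > m.py <<'E'
from h import *
def blobs(c,box):
    f=c['frame'];h=cv2.cvtColor(f,cv2.COLOR_RGB2HSV).astype(int)
    H,S,V=h[...,0],h[...,1],h[...,2]
    M={'red':((H<8)|(H>172))&(S>150)&(V>90),'green':(H>45)&(H<80)&(S>120)&(V>70),'blue':(H>105)&(H<130)&(S>130)&(V>90)}
    x0,y0,x1,y1=box
    for k,m in M.items():
        m=m.astype(np.uint8);w=np.zeros_like(m);w[y0:y1,x0:x1]=m[y0:y1,x0:x1]
        n,l,s,ce=cv2.connectedComponentsWithStats(w)
        for i in range(1,n):
            if s[i,4]>8: print(k,s[i],ce[i].round(2))
c=read_camera('top');blobs(c,(185,170,270,220))
d=read_camera('side');blobs(d,(235,165,280,225))
f=cv2.cvtColor(c['frame'],cv2.COLOR_RGB2BGR)[105:245,150:310]
cv2.imwrite('pics/tz.png',cv2.resize(f,None,fx=5*.97,fy=4.2,interpolation=cv2.INTER_CUBIC)) if 0 else cv2.imwrite('pics/tz.png',cv2.resize(f[:120],None,fx=5,fy=5,interpolation=cv2.INTER_CUBIC))
f=cv2.cvtColor(d['frame'],cv2.COLOR_RGB2BGR)[145:265,180:320]
cv2.imwrite('pics/sz.png',cv2.resize(f,None,fx=5,fy=5,interpolation=cv2.INTER_CUBIC))
E
python3 m.py
```

```text
red [196 194  11  14 117] [200.92 200.69]
green [232 194  10   9  72] [236.69 197.71]
blue [249 192  11   9  74] [253.86 196.03]
red [255 207  13   8  62] [261.21 211.  ]
green [260 188   6   6  34] [262.62 190.35]
blue [260 178   6   6  34] [262.38 180.65]
```

View pics/tz.png

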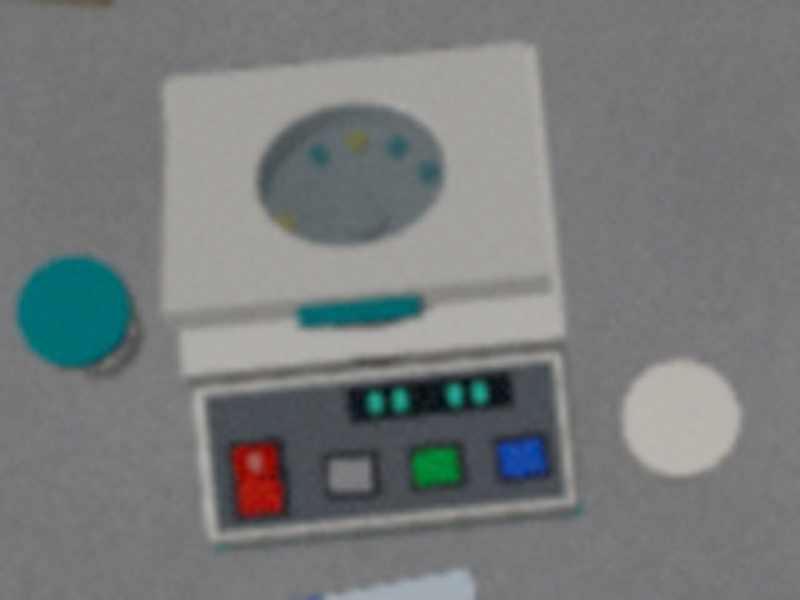

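View pics/sz.png

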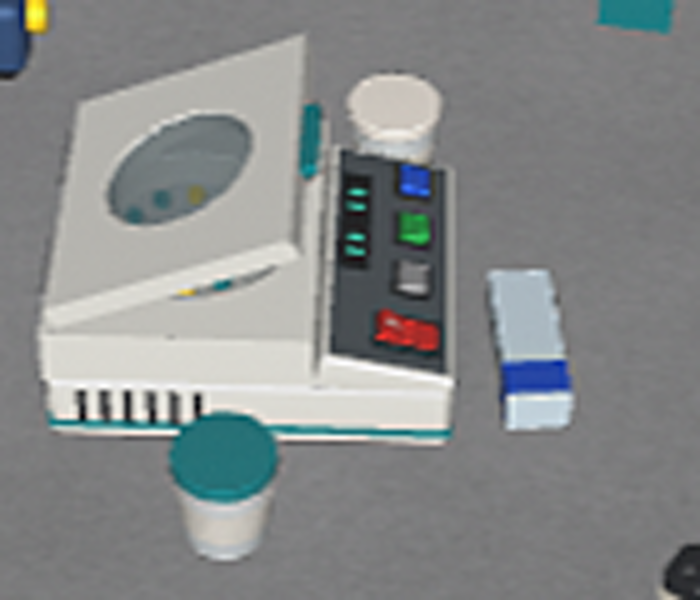

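```bash
cat >> h.py <<'E'
def tri(c,p,d,q):
    o1,a=ray(c,*p);o2,b=ray(d,*q);a/=np.linalg.norm(a);b/=np.linalg.norm(b)
    s=np.linalg.lstsq(np.c_[a,-b],o2-o1,rcond=None)[0];P,Q=o1+s[0]*a,o2+s[1]*b
    return (P+Q)/2,np.linalg.norm(P-Q)
E
python3 - <<'E'
from h import *
np.set_printoptions(precision=4,suppress=True)
c=read_camera('top');d=read_camera('side')
T=lambda x,y:(150+x/5-.4,105+y/5-.4)
S=lambda x,y:(180+x/5-.4,145+y/5-.4)
for n,p,q in [('red',(200.92,200.69),(261.21,211)),('green',(236.69,197.71),(262.62,190.35)),('blue',(253.86,196.03),(262.38,180.65)),
 ('grey',T(351,476),S(414,277)),('lidFR',T(551,277),S(303,37)),('lidFL',T(163,317),S(295,243)),('lipmid',T(362,322),S(311,140)),('lidBL',T(165,80),S(42,327)),('lidBR',T(533,43),S(80,103)),
 ('tealcap',T(74,312),S(224,457)),('whitecap',T(681,418),S(395,106)),('deckFL',T(212,541),S(452,382)),('deckFR',T(575,508),S(456,168))]:
    print(n,*tri(c,p,d,q))
g=onz(c,236.69,197.71,.087);b=onz(c,253.86,196.03,.087);print(g,b,np.linalg.norm(g-b))
E
```

```text
red [0.4681 0.1403 0.0852] 0.0003426037520812349
green [0.4762 0.0324 0.0832] 0.001828227320475438
blue [ 0.482  -0.0196  0.0836] 0.00010455225478782193
grey [0.4706 0.0834 0.0837] 0.0003300215147336241
lidFR [ 0.5664 -0.0384  0.1926] 0.0019532651995583005
lidFL [0.542  0.1778 0.1934] 0.0019585163989961365
lipmid [0.544  0.0673 0.1868] 0.005040722288991479
lidBL [0.7107 0.1989 0.1141] 0.0029010799371643747
lidBR [ 0.7319 -0.0272  0.1211] 0.000357761149255758
tealcap [0.5765 0.2594 0.0712] 9.322102967352795e-05
whitecap [ 0.5076 -0.1171  0.072 ] 0.001001726174385466
deckFL [0.4338 0.1689 0.07  ] 0.001307525444455334
deckFR [ 0.4531 -0.052   0.0712] 0.0007046909958929985
[0.4765 0.0321 0.087 ] [ 0.4815 -0.0196  0.087 ] 0.05201952381075015
```

```bash
cat >> h.py <<'E'
from scipy.spatial.transform import Rotation as Ro
O=np.array([.600,.0743,0]);YAW=.10
def loc(x,y,z): return O+Ro.from_euler('z',YAW).apply([x,y,z])
def go(tip,yaw=YAW):
    s=sensors.observe();R=Ro.from_euler('xyz',s['tool_rot'])
    t=np.array(tip)+[0,0,.025]
    d=R.inv().apply(t-s['tool_pos'])
    Rt=Ro.from_euler('xyz',[-np.pi/2,0,yaw]); w=np.degrees((R.inv()*Rt).as_rotvec())
    print('t',s['time'],'tcp',s['tool_pos'].round(4),'F',s['contact_force'].round(2),'open',round(s['opening'],4),'d',d.round(4),'rotvec',w.round(2))
E
python3 -c "
from h import *
go(loc(-.0277,0,.215))"
```

```text
t 0.3 tcp [0.2305 0.4716 0.2515] F [-0.29  0.63  0.59] open 0.092 d [ 0.4829  0.0116 -0.2092] rotvec [ 2.000e-02 -3.179e+01 -1.000e-02]
```

{"api": "send_rows", "payload": {
  "motion": [
    [[0.03,0,-0.013,-4],[0.07,0,-0.03,-8],[0.11,0,-0.048,-12],[0.15,0,-0.065,-16],[0.19,0,-0.082,-20],[0.23,0,-0.1,-24],[0.27,0,-0.117,-28],[0.31,0,-0.134,-31.8]]
  ],
  "gripper": 0,
  "grip_force": 20
}}

```text
time: 1.1
tool_pos: [0.4511, 0.2135, 0.2517]
tool_rot: [-1.571, -0.0, 0.103]
contact_force: [0.5, 0.9, 0.7]
opening: 0.0322
```

```bash
python3 -c "
from h import *
go(loc(-.0277,0,.215))"
```

```text
t 1.1 tcp [0.4511 0.2135 0.2517] F [0.46 0.85 0.69] open 0.0322 d [ 0.1061  0.0117 -0.1536] rotvec [0.01 0.17 0.  ]
```

{"api": "send_rows", "payload": {
  "motion": [
    [[0.026,0.0,-0.038,0],[0.053,0.0,-0.077,0],[0.08,0.0,-0.115,0],[0.106,0.003,-0.1536,0],[0.106,0.008,-0.1536,0],[0.106,0.012,-0.1536,0]]
  ]
}}

```text
time: 1.7
tool_pos: [0.5723, 0.0709, 0.2387]
tool_rot: [-1.57, 0.001, 0.101]
contact_force: [-0.0, -0.6, -0.4]
opening: 0.0002
```

```bash
python3 -c "
from h import *
go(loc(-.0277,0,.188))
for n in('top','side'): shot(n,f'pics/{n}1.png')
a=cv2.imread('pics/top1.png')[90:230,140:320];b=cv2.imread('pics/side1.png')[110:250,170:350]
cv2.imwrite('pics/p1.png',cv2.resize(np.vstack([a,b]),None,fx=2.1*2/2,fy=2.1))
go(loc(-.0277,0,.188))"
```

```text
t 1.7 tcp [0.5723 0.0709 0.2387] F [-0.02 -0.61 -0.44] open 0.0002 d [0.0003 0.0257 0.0006] rotvec [-0.02  0.05 -0.09]
t 1.8 tcp [0.5713 0.0724 0.2388] F [-0.59  0.02 -0.4 ] open 0.0006 d [ 0.0011  0.0258 -0.001 ] rotvec [-0.03  0.2  -0.12]
```

View pics/p1.png

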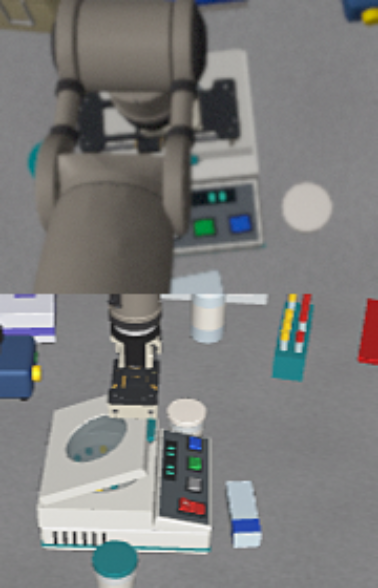

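The gripper is above the lid's front rim, with the tip at about (130,415) in the composite. I'll push down from here.

{"api": "send_rows", "payload": {
  "motion": [
    [[0,0.01,0,0],[0,0.02,0,0],[0,0.028,0,0],[-0.002,0.036,0,0],[-0.004,0.044,0,0],[-0.006,0.052,0,0],[-0.008,0.06,0,0],[-0.01,0.068,0,0]]
  ]
}}

```text
time: 2.6
tool_pos: [0.5605, 0.0718, 0.1705]
tool_rot: [-1.57, 0.003, 0.104]
contact_force: [-2.4, 0.1, 4.7]
opening: 0.0002
```

```bash
python3 -c "
from h import *
go(loc(-.045,0,.127))"
```

```text
t 2.6 tcp [0.5605 0.0718 0.1705] F [-2.4   0.05  4.68] open 0.0002 d [-0.0054  0.0185 -0.0014] rotvec [-0.03  0.24 -0.16]
```

Contact force is 4.7 N, so the lid is moving. I'll go on to shut.

{"api": "send_rows", "payload": {
  "motion": [
    [[-0.002,0.005,0,0],[-0.003,0.01,0,0],[-0.004,0.014,0,0],[-0.004,0.017,0,0],[-0.004,0.018,0,0],[-0.004,0.019,0,0]]
  ]
}}

```text
time: 3.2
tool_pos: [0.5568, 0.0714, 0.1531]
tool_rot: [-1.57, 0.001, 0.104]
contact_force: [-3.4, 0.5, 20.6]
opening: 0.0005
```

```bash
python3 -c "
from h import *
go(loc(-.045,0,.127))"
```

```text
t 3.2 tcp [0.5568 0.0714 0.1531] F [-3.43  0.54 20.64] open 0.0005 d [-0.0017  0.0011 -0.0015] rotvec [-0.02  0.25 -0.08]
```

Hard stop: 20.6 N with the tip at 0.128. I'll lift and move toward the rocker, keeping the hand far enough off to see.

{"api": "send_rows", "payload": {
  "motion": [
    [[0,-0.015,0,0],[0,-0.03,0,0],[-0.02,-0.03,0.025,0],[-0.045,-0.03,0.055,0],[-0.067,-0.03,0.08,0],[-0.067,-0.03,0.08,0]]
  ]
}}

```text
time: 3.8
tool_pos: [0.4781, 0.146, 0.1825]
tool_rot: [-1.57, 0.006, 0.107]
contact_force: [0.2, -0.7, 0.4]
opening: 0.0003
```

```bash
python3 -c "
from h import *
go(loc(-.112,.079,.11))
for n in('top','side'): shot(n,f'pics/{n}2.png')
a=cv2.imread('pics/top2.png')[105:225,150:310];b=cv2.imread('pics/side2.png')[145:265,180:340]
cv2.imwrite('pics/p2.png',cv2.resize(np.vstack([a,b]),None,fx=2.5,fy=2.5,interpolation=cv2.INTER_CUBIC))
c=read_camera('side')
print(proj(c,loc(-.112,.079,.094)),proj(c,loc(-.065,.109,.128)),proj(c,loc(-.065,-.109,.128)))"
```

```text
t 3.8 tcp [0.4781 0.146  0.1825] F [ 0.2  -0.66  0.35] open 0.0003 d [ 0.0024  0.0475 -0.0046] rotvec [-0.05  0.42 -0.35]
(np.float64(257.6405632963655), np.float64(209.1092771758299)) (np.float64(243.63635301240365), np.float64(207.7269595167177)) (np.float64(245.9824506638816), np.float64(166.124612559964))
```

View pics/p2.png

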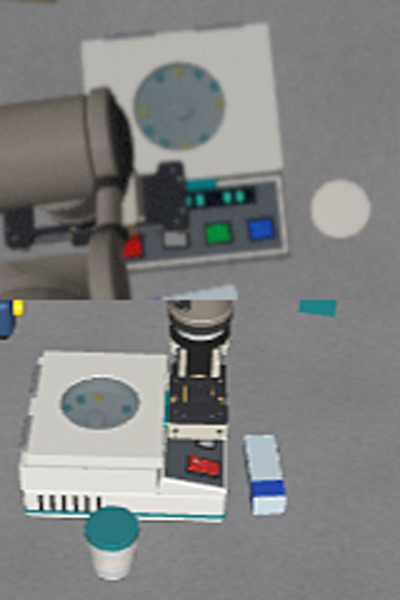

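The lid is flat and shut in both views. I'll check the rocker's mark position before pressing.

Run:
```python
from h import *
c=read_camera('top');d=read_camera('side')
T=lambda x,y:(150+x/5-.4,105+y/5-.4)
S=lambda x,y:(180+x/5-.4,145+y/5-.4)
print(tri(c,T(255,461),d,S(393,322)), loc(-.112,.079,.094), onz(c,*T(255,461),.094))
for p in [(-.112,.079,.094),(-.126,.079,.092),(-.126,-.0816,.087)]: print(proj(c,loc(*p)),proj(d,loc(*p)))
f=d['frame'][150:230,200:320];cv2.imwrite('pics/s2z.png',cv2.resize(cv2.cvtColor(f,cv2.COLOR_RGB2BGR),None,fx=6,fy=6,interpolation=cv2.INTER_CUBIC))
go(loc(-.112,.079,.094))
```

```text
(array([0.4786867 , 0.14027181, 0.0933115 ]), np.float64(0.00042938314252359116)) [0.48067269 0.14172399 0.094     ] [0.47835328 0.14016907 0.094     ]
(np.float64(200.10476485664992), np.float64(196.03958138787954)) (np.float64(257.6405632963655), np.float64(209.1092771758299))
(np.float64(200.5450091189308), np.float64(200.72608060638018)) (np.float64(261.70754304626854), np.float64(209.648167006189))
(np.float64(253.80741875032092), np.float64(195.60758883141315)) (np.float64(262.1853574980923), np.float64(179.9450413858975))
t 4.05 tcp [0.4824 0.1434 0.1829] F [-0.04  0.56 -0.3 ] open 0.0003 d [-0.0018  0.0639 -0.0015] rotvec [-0.01  0.2  -0.1 ]
```

View pics/s2z.png

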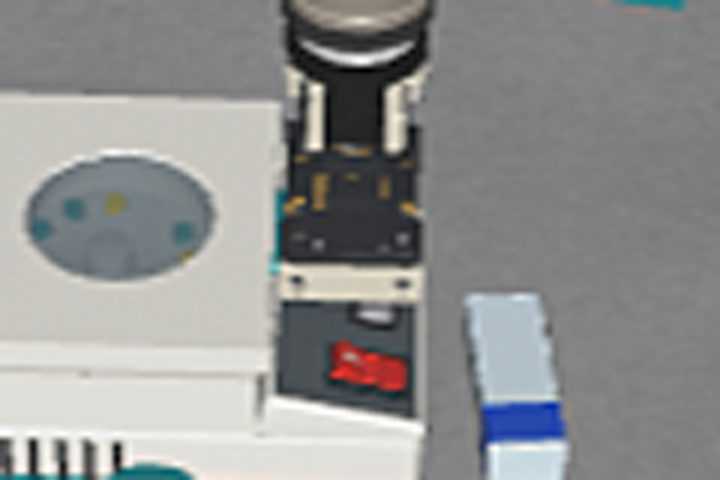

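{"api": "send_rows", "payload": {
  "motion": [
    [[-0.003,0.015,-0.002,0.2],[-0.003,0.03,-0.0025,0.2],[-0.003,0.045,-0.0025,0.2],[-0.003,0.056,-0.0025,0.2],[-0.003,0.06,-0.0025,0.2],[-0.003,0.062,-0.0025,0.2]]
  ]
}}

```text
time: 4.65
tool_pos: [0.4802, 0.1401, 0.121]
tool_rot: [-1.571, 0.001, 0.1]
contact_force: [1.0, -2.2, 3.8]
opening: 0.0001
```

```bash
python3 -c "
from h import *
go([.479,.1405,.09])"
```

```text
t 4.65 tcp [0.4802 0.1401 0.121 ] F [ 0.96 -2.17  3.83] open 0.0001 d [-0.0012  0.006   0.0005] rotvec [ 0.01 -0.03 -0.07]
```

{"api": "send_rows", "payload": {
  "motion": [
    [[-0.001,0.0015,0,0],[-0.001,0.003,0,0],[-0.001,0.0045,0,0],[-0.001,0.0055,0,0],[-0.001,0.0055,0,0]]
  ]
}}

```text
time: 5.15
tool_pos: [0.4792, 0.1402, 0.1155]
tool_rot: [-1.571, 0.001, 0.1]
contact_force: [2.0, 0.8, 2.8]
opening: 0.0004
```

```bash
python3 -c "
from h import *
go([.479,.1405,.09])"
```

```text
t 5.15 tcp [0.4792 0.1402 0.1155] F [2.   0.78 2.81] open 0.0004 d [-0.0002  0.0005  0.0004] rotvec [ 0.   -0.02 -0.06]
```

{"api": "send_rows", "payload": {
  "motion": [
    [[0,0.001,0,0],[0,0.002,0,0],[0,0.0025,0,0],[0,0.0025,0,0]]
  ]
}}

```text
time: 5.55
tool_pos: [0.4794, 0.1402, 0.1146]
tool_rot: [-1.571, -0.0, 0.1]
contact_force: [-1.7, -1.8, 18.2]
opening: 0.0004
```

```bash
python3 -c "
from h import *
go([.479,.1405,.09])"
```

```text
t 5.55 tcp [0.4794 0.1402 0.1146] F [-1.67 -1.81 18.23] open 0.0004 d [-0.0004 -0.0004  0.0003] rotvec [ 0.01 -0.01  0.02]
```

Hard stop at 18 N: the rocker is over. I'll lift and move above the blue key.

{"api": "send_rows", "payload": {
  "motion": [
    [[0,-0.02,0,0],[0,-0.04,0,0],[-0.003,-0.045,-0.03,0],[-0.007,-0.045,-0.075,0],[-0.01,-0.045,-0.12,0],[-0.014,-0.045,-0.159,0],[-0.014,-0.045,-0.159,0]]
  ]
}}

```text
time: 6.25
tool_pos: [0.4802, -0.0228, 0.1588]
tool_rot: [-1.571, 0.003, 0.095]
contact_force: [-0.0, 0.4, -0.6]
opening: 0.0002
```

```bash
python3 -c "
from h import *
go([.4815,-.0196,.088])
for n in('top','side'): shot(n,f'pics/{n}3.png')
a=cv2.imread('pics/top3.png')[105:225,150:310];b=cv2.imread('pics/side3.png')[145:265,180:340]
cv2.imwrite('pics/p3.png',cv2.resize(np.hstack([a,b]),None,fx=2.5,fy=4,interpolation=cv2.INTER_CUBIC))
go([.4815,-.0196,.088])"
```

```text
t 6.25 tcp [ 0.4802 -0.0228  0.1588] F [-0.03  0.43 -0.55] open 0.0002 d [0.0017 0.0458 0.0031] rotvec [ 0.01 -0.27 -0.15]
t 6.35 tcp [ 0.4802 -0.0196  0.1589] F [-0.73  0.28 -0.27] open 0.0002 d [ 0.0014  0.0459 -0.0002] rotvec [-0.07 -0.14 -0.14]
```

View pics/p3.png

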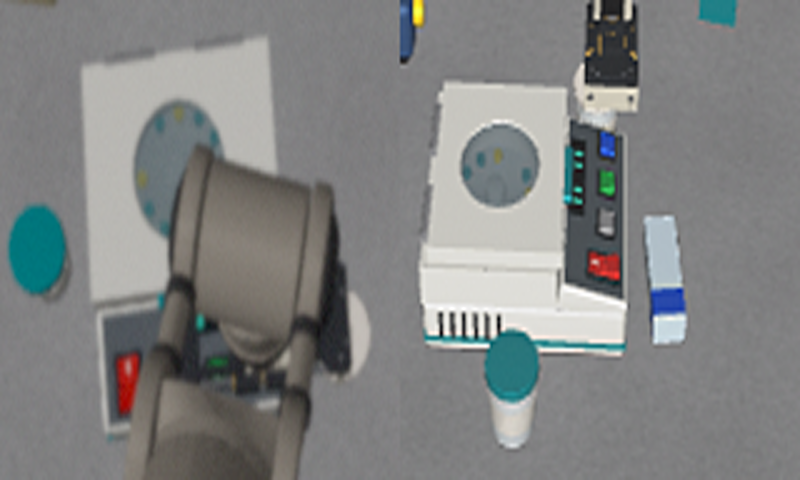

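The lid is shut, and the rocker's near half is now raised at (603,265) in the composite. I'll descend onto the blue key.

{"api": "send_rows", "payload": {
  "motion": [
    [[0.0015,0.015,0,0],[0.0015,0.03,0,0],[0.0015,0.038,0,0],[0.0015,0.042,0,0],[0.0015,0.045,0,0],[0.0015,0.047,0,0],[0.0015,0.048,0,0]]
  ]
}}

```text
time: 7.05
tool_pos: [0.4819, -0.019, 0.1114]
tool_rot: [-1.569, 0.001, 0.098]
contact_force: [-0.1, 2.8, 4.0]
opening: 0.0006
```

```bash
python3 -c "
from h import *
go([.4815,-.0196,.085])"
```

```text
t 7.05 tcp [ 0.4819 -0.019   0.1114] F [-0.11  2.79  3.98] open 0.0006 d [-0.0005  0.0014 -0.0005] rotvec [-0.08 -0.13 -0.08]
```

{"api": "send_rows", "payload": {
  "motion": [
    [[0,0.001,0,0],[0,0.002,0,0],[0,0.003,0,0],[0,0.0035,0,0]]
  ]
}}

```text
time: 7.45
tool_pos: [0.4823, -0.0189, 0.1098]
tool_rot: [-1.57, -0.0, 0.098]
contact_force: [-6.7, 4.4, 22.8]
opening: 0.0003
```

```bash
python3 -c "
from h import *
go([.4815,-.0196,.085])"
```

```text
t 7.45 tcp [ 0.4823 -0.0189  0.1098] F [-6.67  4.42 22.79] open 0.0003 d [-0.0009 -0.0002 -0.0006] rotvec [-0.06 -0.13  0.03]
```

Bottomed at 22.8 N. I'll look at the scene while it holds.

```bash
python3 -c "
from h import *
for n in('top','side'): shot(n,f'pics/{n}4.png')
a=cv2.imread('pics/top4.png')[105:225,150:310];b=cv2.imread('pics/side4.png')[145:265,180:340]
cv2.imwrite('pics/p4.png',cv2.resize(np.hstack([a,b]),None,fx=2.5,fy=4,interpolation=cv2.INTER_CUBIC))
go([.4815,-.0196,.085])"
```

```text
t 7.55 tcp [ 0.4823 -0.0189  0.1099] F [-6.15  3.04 19.96] open 0.0007 d [-0.0008 -0.0001 -0.0006] rotvec [-0.06 -0.14  0.03]
```

View pics/p4.png

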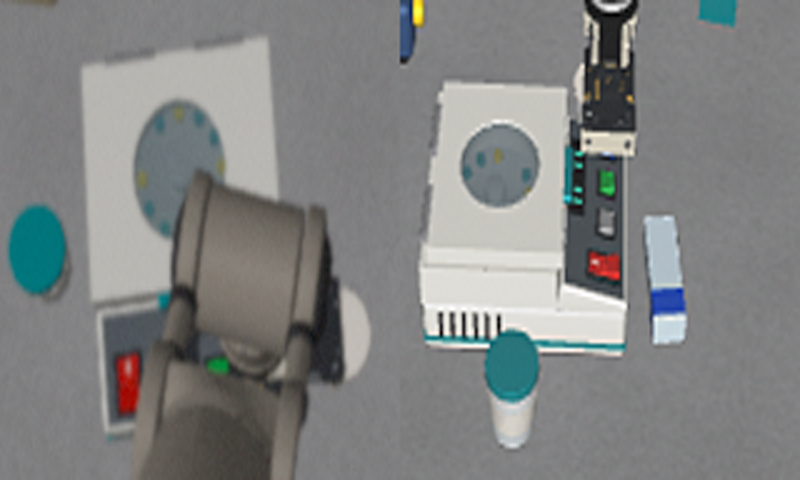

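Only the blue key is under the finger. Camera calls keep the last target, so I'll hold and watch the display and rotor that way.

```bash
cat > w.py <<'E'
from h import *
import sys
N=int(sys.argv[1]);k=sys.argv[2];p0=None;S=[]
for i in range(N):
    f=read_camera('side')['frame'];s=sensors.observe()
    if i==0: f0=f.astype(int)
    if i%10==9:
        D=abs(f.astype(int)-f0).max(2)
        print(round(s['time'],2),'Fz',s['contact_force'][2].round(1),'win',D[172:200,200:236].mean().round(2),'disp',D[175:200,245:256].mean().round(2),'ctl',D[240:270,330:370].mean().round(2),'z',s['tool_pos'][2].round(4))
        S.append(f[150:230,185:285])
cv2.imwrite(f'pics/w{k}.png',cv2.cvtColor(cv2.resize(np.hstack([S[0],S[-1]]),None,fx=4,fy=4,interpolation=cv2.INTER_CUBIC),cv2.COLOR_RGB2BGR))
E
python3 w.py 60 a
```

```text
8.05 Fz 20.0 win 1.08 disp 1.35 ctl 1.11 z 0.1099
8.55 Fz 19.8 win 1.09 disp 1.37 ctl 1.13 z 0.1099
9.05 Fz 20.4 win 1.08 disp 1.44 ctl 1.11 z 0.1099
9.55 Fz 20.1 win 1.11 disp 1.41 ctl 1.11 z 0.1099
10.05 Fz 20.2 win 1.09 disp 1.38 ctl 1.11 z 0.1099
10.55 Fz 21.5 win 1.07 disp 1.32 ctl 1.11 z 0.1099
```

View pics/wa.png

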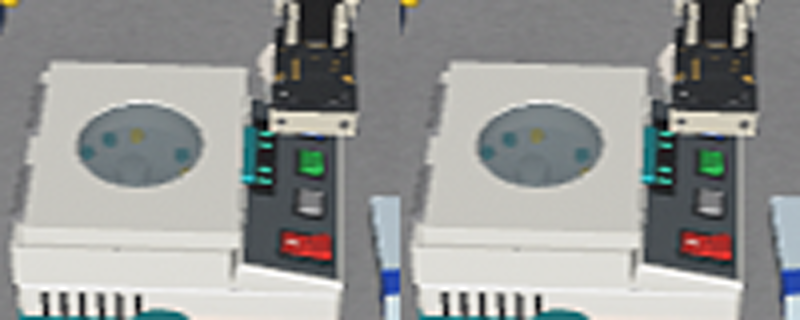

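No visible indicator of progress, but the tip height (0.0848) matches a fully down key. I'll hold well past any plausible program length, inside the 42 s limit.

```bash
python3 w.py 460 b | awk 'NR%5==0'
```

```text
13.05 Fz 21.8 win 1.1 disp 1.31 ctl 1.14 z 0.1099
15.55 Fz 21.6 win 1.1 disp 1.33 ctl 1.1 z 0.1099
18.05 Fz 19.9 win 1.1 disp 1.37 ctl 1.12 z 0.1099
20.55 Fz 19.9 win 1.07 disp 1.33 ctl 1.12 z 0.1098
23.05 Fz 21.5 win 1.11 disp 1.31 ctl 1.12 z 0.1099
25.55 Fz 20.1 win 1.08 disp 1.37 ctl 1.12 z 0.1099
28.05 Fz 20.3 win 1.1 disp 1.37 ctl 1.11 z 0.1099
30.55 Fz 20.3 win 1.1 disp 1.33 ctl 1.13 z 0.1099
33.05 Fz 19.6 win 1.1 disp 1.34 ctl 1.13 z 0.1099
```

View pics/wb.png

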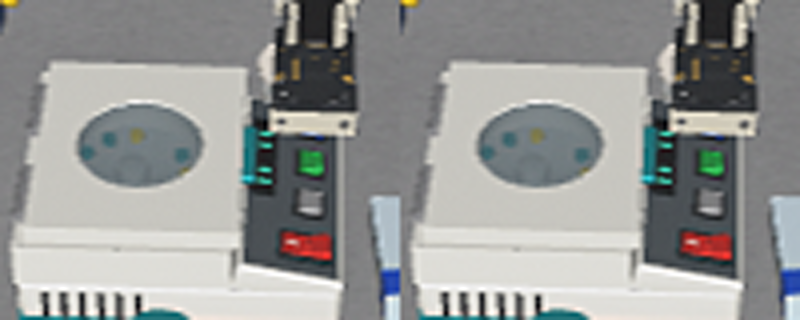

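The key has been held steadily for 26 s, the lid is shut and the rocker is over. I'm handing in with the finger still holding the key.

```bash
python3 -c "
from cell import hand_in,sensors
s=sensors.observe();print(s['time'],s['contact_force'])
print(hand_in())"
```

```text
33.55 [-5.91268028  3.07867927 20.91138423]
the job is handed in; nothing more can be done
None
```

I shut the lid, switched the rocker on at its marked end, then pressed the blue key and held it down for about 26 s. I handed the job in at 33.55 s with the finger still on the key. I couldn't confirm that the program finished: neither the display nor the rotor showed any visible change during the hold. I held well past what I took for the program's length, which was not given.

- **Lid:** it met a hard stop at 20.6 N with the fingertip 0.128 m above the table, the stated shut height, and it looked flat in both views.
- **Rocker:** it met a hard stop at 18 N, about 6 mm below first touch, and the near half then showed raised.
- **Blue key:** the fingertip stayed at 0.085 m, the expected height for the key fully down, under a steady 20 to 22 N.
- **Everything else:** the green and grey keys were not touched. In the last overview pictures, both jars and the swab box stood where they started; I did not re-check the rack, bottle and dish, but the arm stayed well clear of them.

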